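# Set the label coder to today's day colour and print

### The arm

A 6-joint arm with a two-finger parallel gripper is mounted at the origin on the work surface. World frame = base frame: x ahead of the robot, y to its left, z up, the work surface at z = 0. Lengths are in m, angles in degrees, forces in N, time in s.
With the tool pointing down it reaches from about 0.4 to 0.825 m from the base axis. Payload 7 kg.
Tool frame: the origin (TCP) lies on the centre line of the jaws, within the pads' length; the fingertips stand 8 mm ahead of it and the grasp point (between the pads) lies 11 mm behind it (r.tcp_to_tips is the distance from the TCP to the fingertips, in m); z points along the fingers, y is the direction in which the jaws open and shut (so a half turn about z gives the same grasp; the last joint's range is limited). The gripper opens to 88 mm and grips with 3 to 60 N. Pads are 19 mm wide; open, the fingers measure 130 mm over their backs; the gripper's body (78 mm by 193 mm) begins 47 mm behind the grasp point.
Start: joints at [16.507, 20.546, 0.682, 0, -70.136, -16.507], TCP at [0.675, -0, 0.235] pointing down, gripper open.
Joint ranges: [-176.03, 176.03], [-82.01, 121.73], [-58.28, 71.71], [-173.87, 95.51], [-174.79, -0.11], [-173.66, 173.66]. Speed limits (degrees/s): [136.94, 136.94, 172.46, 180, 180, 180].

### API

Orientations are given as [roll, pitch, yaw] about the fixed x, y, z axes, in that order (R = Rz(yaw) Ry(pitch) Rx(roll)).
In Python, from plant import r gives the robot as it stands.
- The arm moves only by the tool drive_tool, never from a script. Its argument "plan" is text: rows parted by semicolons, each of 4 numbers parted by spaces: the shift along the tool's x, y, z in cm, then the turn about the tool's z in rad. A call has 1 to 8 rows; each row is the pose to reach, as a shift and turn from the pose commanded when the call began, along the tool's axes at that moment; what a row does not reach only later rows make up. A row lasts 1/8 s, in which the tool goes at most 62.5 mm and 10.7 degrees, less where a joint would pass 70% of its speed; a pose out of reach is approached as far as the arm can. A call with a gripper value outside its range is refused whole. "fingers" is the closure, from -1 (fully open) to 1 (shut), set as the call begins (left out, the last holds). The fingers move at their own pace and stop on an object; "squeeze" is the grip in N (left out, the last holds). Time passes only in rows, so rows that repeat a pose let the fingers close. It gives the time, the measured TCP pose, the force and the opening at its end, in the units of the state.
- r.get_state(): the state, without advancing time (a new reading comes with each control period).
- r.capture(name): name is "scene" or "side" or "wrist"; returns a dict with "frame" (384x512x3 uint8, red, green, blue), "fovy" (degrees; the focal length in pixels is half the picture's height over the tangent of half this angle, whatever the lens; pixels are square), "cx", "cy" (the principal point, pixels), "k1" (the pictures are not rectified: a ray, as slopes to the right and down, at radius r is drawn at 1 + k1 r^2 times it, then the intrinsics apply), "rvec" (rotation vector, rad) and "tvec" (3), from world to camera coordinates, as OpenCV has them. Camera axes: x right, y down, z forward; pixel columns grow to the right and rows downward; lengths in m; the calibration is good to about 2 mm. A picture is of the moment at which its call begins. There is no depth.
- r.close_job(): hands the job in, once; it reports no verdict.
The state is a dict: "time_s": time; "joints": joint angles; "qd": joint speeds; "joint_torque": joint torques, N m; "tcp_pos": TCP position; "eef_rot": TCP orientation; "contact_force": force on the tool from outside, world axes, zero at the start; "moment": the same for the moment, N m; "gripper_width": finger opening in m.
Only numpy, scipy, OpenCV 4.12 (cv2) and the standard library are available. Lean on these libraries where they do the work, as an engineer would, in place of code of your own. Each camera call takes 0.05 s, during which the arm holds its last target. There are 200 camera calls.

### The job

Set the bench label coder for today's bake: with a fingertip, flick the edge of the coloured day wheel round, click by click, until its green face has clicked in on top at the red pointers, then press the blue print key fully down and let it come back up. Leave the white batch wheel beside it on its present click, do not print while any other day colour is up, and leave the bread and the other loose things on the bench standing where they are.

Things in the scene. Friction and masses are not known exactly. Their poses are not given: they have to be found in the camera images.
- coder: Grey bench label coder, fixed. Housing 150 (x) x 224 (y) mm, flat top 85 mm above the bench; label roll at the rear (x 66 to 158 mm, to 108 mm high), label lip in front (to x -104 mm, 60 mm high). Origin on the bench under the housing's centre; x points from the label outlet to the roll, y to the day wheel's side, z up. Two red pointers on the top flank each wheel's slot at its middle.
- day_axle (a point): Centre of the day wheel (fixed point, axes as the coder's), at coder (0, 64, 65) mm; the axle lies along coder y and the upper part sticks out of the housing's top. Seven flat coloured faces, 31 mm from the axle, 26 mm wide along y and 30 mm long; their corners lie 34 mm from it. Between neighbouring faces a dark rib 5 mm thick stands out to 46 mm from the axle.
- day_top (a point): Where the day wheel's upper face is read (fixed point, axes as the coder's), 31 mm above the axle. Clicked in, a face lies level here; the tips of the ribs beside it stand 20 mm to either side in coder x, 41 mm above the axle; the next ribs are down in the slot. A fingertip beyond a rib, its end 34 mm above the axle at first and 38 mm as the rib passes the top, drives it with about 5 N.
- day_wheel (a joint): Turn in rad, grows as the wheel's top moves to coder -x. 7 clicks a turn of 0.8976 rad, turns both ways, no end stop; a sprung stop pulls it into the nearest click, so a rib carried some 5 to 15 mm past the top goes on by itself. On top at 0 white, 0.898 blue, 1.795 yellow, 2.693 red, 3.590 purple, 4.488 green, 5.386 orange, then again from white; -1.795 is green too. Starts on white to red.
- batch_axle (a point): Centre of the batch wheel (fixed point; axes as the coder's), at coder (0, -8, 65) mm: a wheel of the same shape and size with seven ivory faces with black dots, 72 mm to the right of the day wheel.
- batch_wheel (a joint): Turn of the batch wheel in rad; starts clicked in at 0, with the one-dot face on top, and must stay there.
- key_top (a point): Centre of the top face of the blue print key, 48 (x) x 60 (y) mm, at coder (-22, -73, 100) mm when up; it moves down with the key. Axes as the coder's.
- print_key (a joint): Travel of the print key in m: 0 up, 0.008 fully down; sprung, about 2.5 N to start and 5.6 N at the bottom, comes up by itself.
- ciabatta_a: Pale ciabatta loaf, 125 x 75 x 48 mm, loose; origin under its centre.
- ciabatta_b: Darker ciabatta loaf, 118 x 78 x 48 mm, loose; origin under its centre.
- label_roll: Spare roll of labels standing on its flat side, 84 mm across, 56 mm high, loose; origin under its centre.
- ink_bottle: Small white ink bottle with black cap, 36 mm across, 75 mm high, loose; origin under its centre.
- scraper: Dough scraper lying flat, steel blade and wooden grip, 130 x 92 x 18 mm, loose; origin under it.
- clip_cup: White cup, 72 mm across, 70 mm high, loose; origin under its centre.

How it is judged (in metres and radians):
On the way, in this order (a step that is already met when the one before it is completed fails the run):
1. the day wheel rests on green, with no finger on it ((value of joint day_wheel between 4.288 and 4.688 rad or value of joint day_wheel between -1.995 and -1.595 rad) and contact force between the fingers and day_wheel below 0.2 N), for 0.3 s.
2. the print key is pressed fully down (value of joint print_key above 0.0068 m), for 0.05 s.
At the end, for the whole second after the job is handed in: The day wheel stands clicked in on green (within 0.2 rad, a click being 0.9 rad), the print key has been pressed at least 6.8 of its 8 mm and is up again (within 1.5 mm), the batch wheel is still on its one-dot face (within 0.2 rad) and no loose thing has moved 25 mm ((value of joint day_wheel between 4.288 and 4.688 rad or value of joint day_wheel between -1.995 and -1.595 rad) and value of joint batch_wheel between -0.2 and 0.2 rad and value of joint print_key below 0.0015 m and distance of each of ciabatta_a, ciabatta_b, label_roll, ink_bottle, scraper, clip_cup from where it was at the start of the episode below 0.025 m); the robot touches nothing.
It fails at once if the print key is pressed down while the day wheel is not on green (value of joint print_key above 0.004 m and not (value of joint day_wheel between 4.188 and 4.788 rad or value of joint day_wheel between -2.095 and -1.495 rad)).
It fails at once if the batch wheel is turned off its click (not (value of joint batch_wheel between -0.5 and 0.5 rad)).
It fails at once if a loose thing on the bench is lifted or moved 25 mm (distance of any of ciabatta_a, ciabatta_b, label_roll, ink_bottle, scraper, clip_cup from where it was at the start of the episode above 0.025 m).
It also fails if it takes over 54 s, if anything falls off the work surface, if the arm or the gripper's body presses on something with over 40 N, if the wrist force passes 120 N, or if a joint passes its speed limit or range.

## Working session

There is one attempt and no reset: what is moved stays moved. The work goes in short steps, Python scripts to look and compute and a tool call to move; the robot and the scene stay as the last step left them, time stands still between calls to the robot, and variables do not carry over. Pictures are saved under pics/ and viewed, about 8 in all and at most 12, crops included, and the job is handed in when it is done.

Besides the shell and the picture viewer there is one more tool, called after "Emit:" as name(argument=value, ...), one argument or row to a line, values as JSON. drive_tool: Moves the arm, as the interface text tells. Its arguments: {"type":"object","properties":{"plan":{"type":"string"},"fingers":{"type":"number"},"squeeze":{"type":"number"}},"required":["plan"]}

```bash
mkdir -p pics
cat > h.py <<'E'
import numpy as np,cv2
from plant import r
def K(c):
    f=c["frame"].shape[0]/2/np.tan(np.radians(c["fovy"])/2)
    return np.array([[f,0,c["cx"]],[0,f,c["cy"]],[0,0,1.]]),np.array([c["k1"],0,0,0,0.])
def ray(c,uv):
    k,d=K(c);p=cv2.undistortPoints(np.array(uv,float).reshape(-1,1,2),k,d).reshape(-1,2)
    R=cv2.Rodrigues(np.array(c["rvec"],float))[0];t=np.array(c["tvec"],float).ravel()
    return -R.T@t,np.c_[p,np.ones(len(p))]@R
def plane(c,uv,z):
    o,v=ray(c,uv);return o+v*((z-o[2])/v[:,2])[:,None]
def proj(c,P):
    k,d=K(c);return cv2.projectPoints(np.array(P,float).reshape(-1,1,3),np.array(c["rvec"],float),np.array(c["tvec"],float),k,d)[0].reshape(-1,2)
def save(c,n):cv2.imwrite("pics/"+n,c["frame"][:,:,::-1])
E
python3 - <<'E'
from h import *
ims=[r.capture(n) for n in("scene","side")]
a=np.hstack([c["frame"] for c in ims])
cv2.imwrite("pics/a.png",cv2.resize(ims[0]["frame"],(800,600))[:,:,::-1]);cv2.imwrite("pics/b.png",cv2.resize(ims[1]["frame"],(800,600))[:,:,::-1])
for c in ims: print({k:v for k,v in c.items() if k!="frame"}, ray(c,[[256,192]]))
print(r.get_state())
E
```

```text
{'fovy': 44.184485685792154, 'cx': 251.79090826790684, 'cy': 190.10034476707017, 'k1': 0.03816303809943971, 'rvec': array([ 1.8993722 ,  1.11597801, -0.60543522]), 'tvec': array([-0.23391854, -0.15673368,  1.61676056])} (array([ 1.37464514, -0.50633917,  0.73970902]), array([[-0.72752943,  0.42090829, -0.54187863]]))
{'fovy': 56.78672897601601, 'cx': 249.77673780380948, 'cy': 190.56483232914627, 'k1': -0.0469954728525006, 'rvec': array([ 0.29356184, -2.77713823,  1.25199307]), 'tvec': array([0.49005559, 0.13980099, 0.96296483])} (array([0.35279335, 0.71719818, 0.74038077]), array([[ 0.13422266, -0.73446092, -0.66548836]]))
{'time_s': 0.1, 'joints': array([ 1.65043068e+01,  2.05864995e+01,  6.38623090e-01, -1.70129898e-02,
       -7.01383494e+01, -1.65065329e+01]), 'qd': array([ 0.03365403, -0.06362054,  0.06417521,  0.02807208, -0.02311554,
       -0.08134136]), 'joint_torque': array([-1.42273191e-03, -5.84165347e+01,  2.93752134e+01,  7.01551259e+00,
        1.01412315e-02, -6.66964229e-05]), 'tcp_pos': array([ 6.74556184e-01, -6.64647161e-05,  2.33725018e-01]), 'eef_rot': array([ 1.79912783e+02, -9.16591623e-03, -9.00080113e+01]), 'contact_force': array([-0.60153965, -0.23538856,  0.37175252]), 'moment': array([-0.0088077 , -0.02169847,  0.00044294]), 'gripper_width': 0.08762456922567585}
```

View pics/a.png

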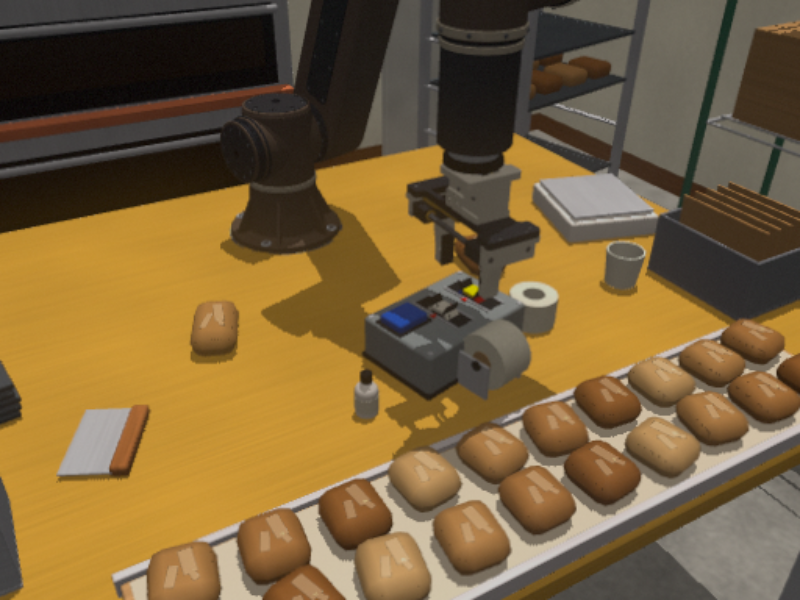

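View pics/b.png

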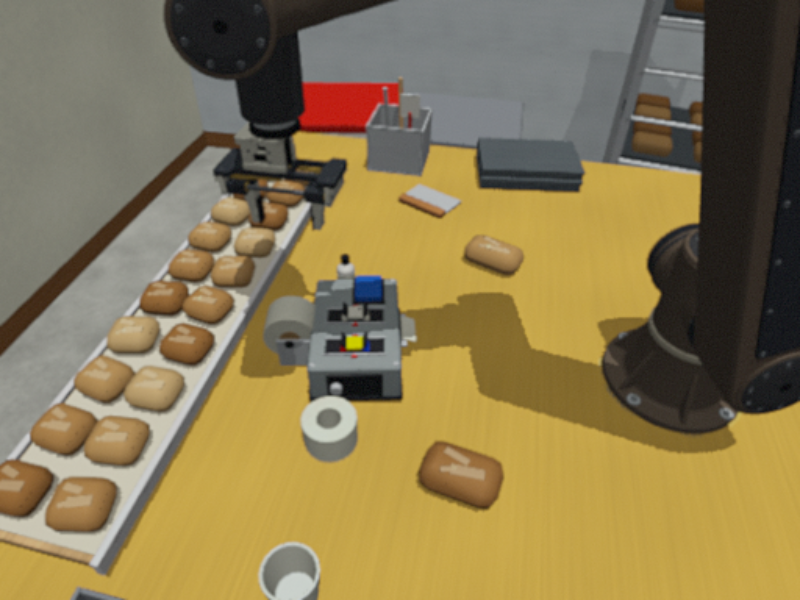

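The yellow face is on top (side picture 355,342 of 800x600), so green is 3 clicks further on, with the wheel's top going towards the robot (coder -x). The key is at about (368,288).

```bash
cat > m.py <<'E'
from h import *
def blob(im,lo,hi,box=None):
    h=cv2.cvtColor(im,cv2.COLOR_RGB2HSV);m=cv2.inRange(h,lo,hi)
    if box is not None:
        q=np.zeros_like(m);x0,y0,x1,y1=box;q[y0:y1,x0:x1]=255;m&=q
    n,l,s,ce=cv2.connectedComponentsWithStats(m);o=np.argsort(-s[1:,4])[:3]+1
    return [(s[i].tolist(),ce[i]) for i in o],l
E
python3 - <<'E'
from m import *
bx={"scene":(230,170,345,260),"side":(160,160,290,270)}
for n in bx:
    c=r.capture(n)
    for nm,lo,hi,z in(("blue",(105,150,60),(125,255,255),.1),("yellow",(27,200,100),(33,255,255),.096),("red",(0,170,90),(6,255,255),.087),("red2",(174,170,90),(180,255,255),.087)):
        for s,ce in blob(c["frame"],lo,hi,bx[n])[0]: print(n,nm,s,ce.round(1),plane(c,[ce],z)[0].round(4))
c=r.capture("side")
cv2.imwrite("pics/c.png",cv2.resize(c["frame"][165:270,160:300],None,fx=5,fy=5,interpolation=2)[:,:,::-1])
E
```

```text
scene blue [244, 198, 28, 12, 145] [256.  203.3] [ 0.5592 -0.0341  0.1   ]
scene blue [262, 195, 1, 1, 1] [262. 195.] [ 0.5348 -0.0032  0.1   ]
scene blue [264, 199, 1, 1, 1] [264. 199.] [ 0.5526 -0.008   0.1   ]
scene yellow [296, 182, 10, 7, 46] [301.1 185.1] [0.538  0.1113 0.096 ]
scene red [304, 190, 5, 4, 13] [306.1 191.4] [0.5575 0.1141 0.087 ]
scene red [296, 191, 2, 2, 3] [296.7 191.3] [0.5457 0.0932 0.087 ]
scene red [276, 201, 3, 2, 3] [277.  201.7] [0.5616 0.0242 0.087 ]
side blue [227, 177, 18, 16, 276] [235.4 184.6] [ 0.5439 -0.0079  0.1   ]
side blue [232, 218, 5, 7, 23] [234.7 221.5] [0.5121 0.1293 0.1   ]
side yellow [221, 216, 12, 8, 87] [226.2 219.3] [0.5357 0.123  0.096 ]
side red [219, 223, 2, 2, 3] [219.3 223.3] [0.5517 0.1318 0.087 ]
side red [227, 207, 1, 1, 1] [227. 207.] [0.5478 0.0707 0.087 ]
side red [226, 228, 1, 1, 1] [226. 228.] [0.5313 0.1436 0.087 ]
side red2 [218, 222, 2, 3, 4] [218.2 222.8] [0.5549 0.1305 0.087 ]
side red2 [220, 224, 1, 1, 1] [220. 224.] [0.5494 0.1337 0.087 ]
```

View pics/c.png

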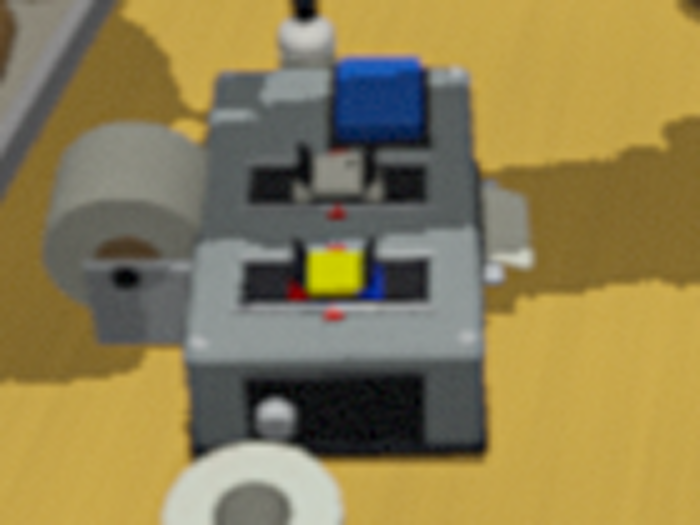

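Run:
```python
from m import *
c=r.capture("side")
q=np.array([[188,352],[483,358],[468,74],[215,74],[333,314],[335,249],[337,213]])/5+[160,165]
P=plane(c,q,.085);print(P.round(4), P[:4].mean(0))
y=P[3]-P[0]+P[2]-P[1];x=P[1]-P[0]+P[2]-P[3]
print(np.degrees(np.arctan2(-y[1],-y[0])),np.degrees(np.arctan2(-x[1],-x[0])),np.linalg.norm(x)/2,np.linalg.norm(y)/2)
w=r.capture("wrist");cv2.imwrite("pics/d.png",w["frame"][:,:,::-1]);print(ray(w,[[256,192]]))
```

```text
[[ 0.5933  0.1801  0.085 ]
 [ 0.4519  0.1534  0.085 ]
 [ 0.502  -0.0565  0.085 ]
 [ 0.6446 -0.0255  0.085 ]
 [ 0.5305  0.1409  0.085 ]
 [ 0.5411  0.0967  0.085 ]
 [ 0.5468  0.0707  0.085 ]] [0.54794437 0.06287911 0.085     ]
103.71311328695724 11.487693670532632 0.1448728239425072 0.21388779402407962
(array([ 0.67410317, -0.0680238 ,  0.38491135]), array([[-0.01623356,  0.26571292, -0.96409905]]))
```

View pics/d.png

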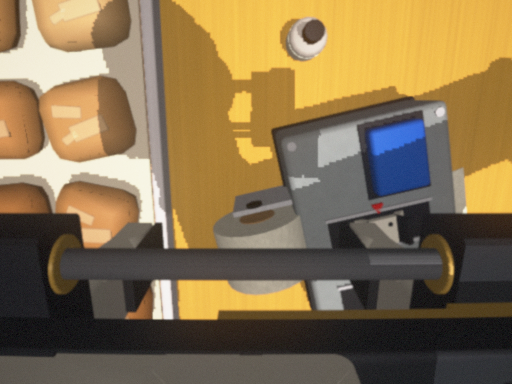

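The wrist picture shows the key at (400,158) and the coder turned by about 13°. Next I move over it, with the jaw axis along coder y, fingers shut and the camera above the day wheel.

Emit:
drive_tool(
  plan="-1.7 1.0 0 0.17; -3.4 2.0 0 0.34; -5.1 3.0 0 0.51; -6.8 4.1 0 0.68; -8.5 5.1 0 0.84; -10.2 6.1 0 1.01; -11.9 7.1 0 1.18; -13.45 8.15 0 1.344",
  fingers=1,
  squeeze=15,
)

```text
time_s: 1.35
tcp_pos: [0.5931, 0.1351, 0.2346]
eef_rot: [180.0, 0.0, -167.3]
contact_force: [-0.3, -0.5, -0.5]
gripper_width: 0.0133
```

Run:
```python
from m import *
w=r.capture("wrist");cv2.imwrite("pics/e.png",w["frame"][:,:,::-1]);s=r.get_state();print(s["time_s"],s["tcp_pos"],s["eef_rot"],s["gripper_width"])
for nm,lo,hi,z in(("blue",(105,150,60),(125,255,255),.1),("yellow",(26,200,150),(33,255,255),.096),("red",(0,170,90),(6,255,255),.086),("red2",(174,170,90),(180,255,255),.086)):
    for s,ce in blob(w["frame"],lo,hi)[0]: print(nm,s,ce.round(1),plane(w,[ce],z)[0].round(4))
```

```text
1.4 [0.59218839 0.13638494 0.23469566] [ 1.79958300e+02  6.07264077e-03 -1.67794618e+02] 0.008954275776705984
blue [42, 55, 78, 61, 4255] [81.  85.3] [ 0.5445 -0.0164  0.1   ]
yellow [248, 101, 13, 24, 130] [255.  111.7] [0.5347 0.1264 0.096 ]
yellow [255, 98, 6, 3, 12] [257.8  98.7] [0.5239 0.1264 0.096 ]
yellow [248, 113, 2, 4, 5] [248.4 114.4] [0.5381 0.1216 0.096 ]
red [269, 105, 7, 10, 42] [272.2 109.8] [0.5302 0.1408 0.086 ]
red [135, 108, 5, 9, 32] [136.5 112.1] [0.5576 0.0267 0.086 ]
red [188, 107, 3, 8, 21] [189.1 110.7] [0.5465 0.0711 0.086 ]
```

View pics/e.png

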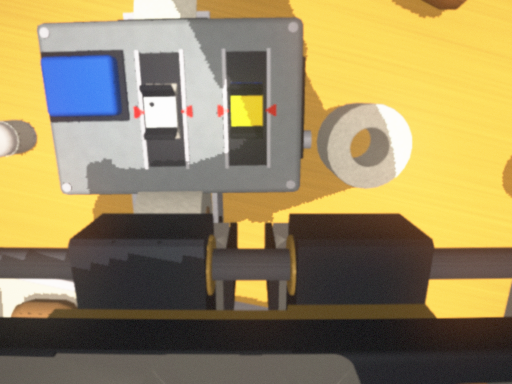

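Emit:
drive_tool(
  plan="2.0 -0.2 0 0; 2.0 -0.2 4 0; 2.0 -0.2 7.5 0; 2.0 -0.2 10 0; 2.0 -0.2 11.5 0; 2.0 -0.2 12.4 0; 2.0 -0.2 12.8 0; 2.0 -0.2 12.8 0",
)

```text
time_s: 2.4
tcp_pos: [0.5748, 0.1281, 0.107]
eef_rot: [180.0, 0.0, -167.0]
contact_force: [0.6, -0.0, 0.5]
gripper_width: 0.0003
```

Run:
```python
from m import *
w=r.capture("wrist");c=r.capture("side")
cv2.imwrite("pics/f.png",np.vstack([w["frame"][100:384,:],cv2.resize(c["frame"][150:260,140:310],(512,331),interpolation=2)])[:,:,::-1][:600])
s=r.get_state();print(s["tcp_pos"],s["eef_rot"],s["contact_force"],s["gripper_width"])
```

```text
[0.5748709  0.12822153 0.10729053] [ 1.79986746e+02  6.78303406e-02 -1.66995328e+02] [ 0.21544643 -0.17756126  1.05885903] 0.00029021601901871937
```

View pics/f.png

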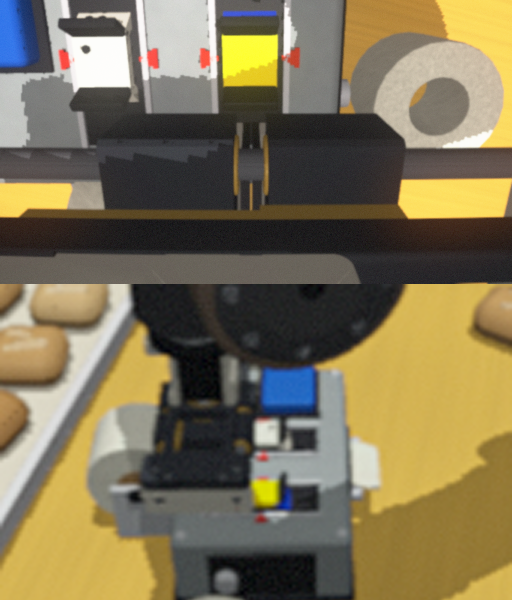

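Emit:
drive_tool(
  plan="0.8 0 0 0; 1.6 0 -0.1 0; 2.2 0 -0.2 0; 2.7 0 -0.4 0; 3.2 0 -0.4 0; 3.6 0 -0.4 0; 4.0 0 -0.4 0; 4.0 0 -0.4 0",
)

```text
time_s: 3.5
tcp_pos: [0.5351, 0.1189, 0.1105]
eef_rot: [-180.0, -0.0, -167.0]
contact_force: [0.1, 0.4, 0.3]
gripper_width: 0.0005
```

Emit:
drive_tool(
  plan="0 0 -1.5 0; 0 0 -2.5 0; -2 0 -2.5 0; -4 0 -2.5 0; -4 0 -2.5 0",
)

```text
time_s: 4.12
tcp_pos: [0.5757, 0.1284, 0.1361]
eef_rot: [180.0, 0.1, -167.0]
contact_force: [0.2, -0.7, 0.1]
gripper_width: 0.0001
```

Run:
```python
from m import *
w=r.capture("wrist");c=r.capture("side")
cv2.imwrite("pics/g.png",np.vstack([w["frame"][60:344,:],cv2.resize(c["frame"][150:260,140:310],(512,331),interpolation=2)])[:,:,::-1][:600])
```

```text
(no output)
```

View pics/g.png

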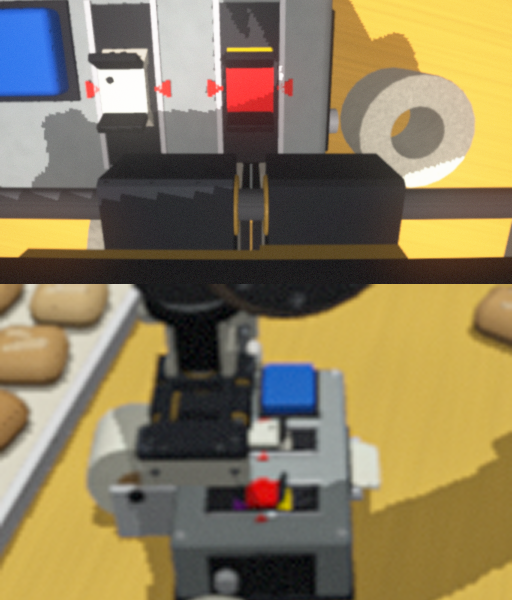

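Red has clicked in at wrist (250,88), and the batch wheel still shows one dot. I repeat the stroke.

Emit:
drive_tool(
  plan="0 0 1.5 0; 0 0 2.5 0; 0 0 2.9 0; 0 0 2.9 0",
)

```text
time_s: 4.72
tcp_pos: [0.5742, 0.1279, 0.1061]
eef_rot: [-180.0, -0.1, -167.0]
contact_force: [0.2, -0.5, -0.5]
gripper_width: 0.0002
```

Emit:
drive_tool(
  plan="0.8 0 0 0; 1.6 0 -0.1 0; 2.2 0 -0.2 0; 2.7 0 -0.4 0; 3.2 0 -0.4 0; 3.6 0 -0.4 0; 4.0 0 -0.4 0; 4.0 0 -0.4 0",
)

```text
time_s: 5.72
tcp_pos: [0.5351, 0.119, 0.1105]
eef_rot: [-180.0, -0.0, -167.0]
contact_force: [0.1, -0.2, -0.4]
gripper_width: 0.0009
```

Emit:
drive_tool(
  plan="0 0 -1.5 0; 0 0 -2.5 0; -2 0 -2.5 0; -4 0 -2.5 0; -4 0 -2.5 0",
)

```text
time_s: 6.35
tcp_pos: [0.5757, 0.1284, 0.1361]
eef_rot: [180.0, 0.1, -167.0]
contact_force: [0.0, -0.3, -0.2]
gripper_width: 0.0007
```

```bash
cat > t.py <<'E'
from m import *
w=r.capture("wrist");p=w["frame"][135:165,215:290].reshape(-1,3)
print(w["frame"][148,232:268:6].tolist(), w["frame"][105:112,250].tolist(),r.get_state()["tcp_pos"])
E
python3 t.py
```

```text
[[218, 87, 233], [221, 94, 235], [220, 93, 235], [220, 90, 234], [222, 95, 236], [219, 88, 234]] [[98, 93, 95], [116, 89, 92], [170, 74, 75], [225, 55, 59], [237, 46, 50], [228, 47, 52], [165, 53, 59]] [0.57470269 0.12806819 0.13585644]
```

Purple is on top and red is beyond it. One more stroke.

Emit:
drive_tool(
  plan="0 0 1.5 0; 0 0 2.5 0; 0 0 2.9 0; 0 0 2.9 0",
)

```text
time_s: 6.9
tcp_pos: [0.5741, 0.1279, 0.1061]
eef_rot: [-180.0, -0.1, -167.0]
contact_force: [-0.6, 0.7, -0.3]
gripper_width: 0.0003
```

Emit:
drive_tool(
  plan="0.8 0 0 0; 1.6 0 -0.1 0; 2.2 0 -0.2 0; 2.7 0 -0.4 0; 3.2 0 -0.4 0; 3.6 0 -0.4 0; 4.0 0 -0.4 0; 4.0 0 -0.4 0",
)

```text
time_s: 7.9
tcp_pos: [0.5351, 0.1189, 0.1105]
eef_rot: [-180.0, -0.0, -167.0]
contact_force: [-0.2, 0.3, 0.8]
gripper_width: 0.0007
```

Emit:
drive_tool(
  plan="0 0 -1.5 0; 0 0 -2.5 0; -2 0 -3.5 0; -4 0 -4.5 0; -4 0 -4.5 0; -4 0 -4.5 0",
)

```text
time_s: 8.65
tcp_pos: [0.5738, 0.1278, 0.1554]
eef_rot: [180.0, -0.0, -167.0]
contact_force: [0.0, -0.4, -1.4]
gripper_width: 0.0002
```

Run:
```python
from m import *
w=r.capture("wrist");cv2.imwrite("pics/i.png",w["frame"][:,:,::-1])
```

```text
(no output)
```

View pics/i.png

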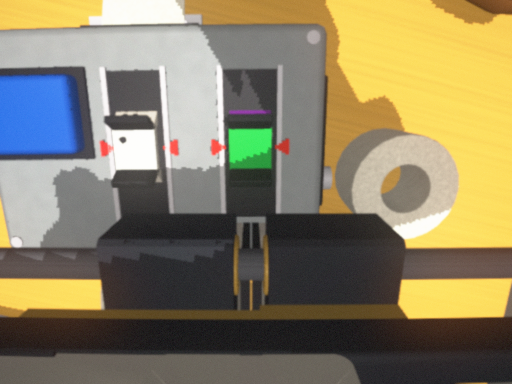

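Green has clicked in at (250,148), centred between the pointers, with purple beyond. The batch wheel is still on one dot. Now I move above the key.

Emit:
drive_tool(
  plan="1.2 -2.8 0 0; 2.4 -5.6 0 0; 3.7 -8.4 0 0; 5.0 -11.2 0 0; 6.1 -13.7 0 0; 6.1 -13.7 2 0; 6.1 -13.7 3.6 0; 6.1 -13.7 3.6 0",
)

```text
time_s: 9.7
tcp_pos: [0.5446, -0.0193, 0.1182]
eef_rot: [-180.0, -0.2, -167.0]
contact_force: [-0.4, 0.6, 0.4]
gripper_width: 0.0002
```

Run:
```python
from m import *
c=r.capture("side");w=r.capture("wrist")
cv2.imwrite("pics/j.png",np.vstack([w["frame"][0:284,:],cv2.resize(c["frame"][130:240,160:330],(512,331),interpolation=2)])[:,:,::-1][:600])
print(r.get_state()["tcp_pos"])
```

```text
[ 0.54585775 -0.01889597  0.11961704]
```

View pics/j.png

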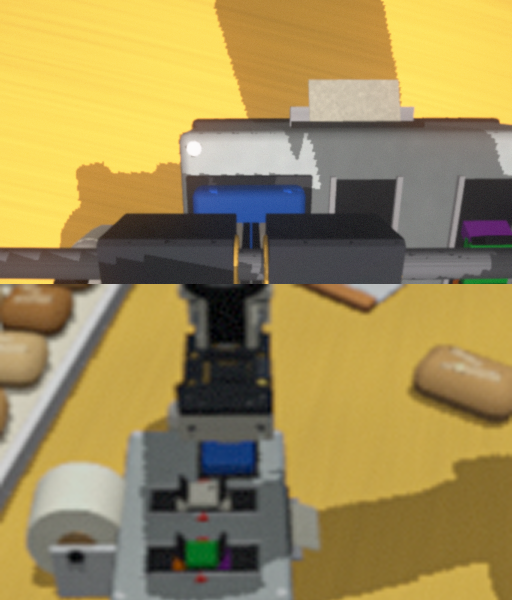

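The fingers are over the key, green is still up and nothing has been disturbed. Now I press.

Emit:
drive_tool(
  plan="0 0 0.8 0; 0 0 1.2 0; 0 0 1.5 0; 0 0 1.7 0; 0 0 1.9 0; 0 0 2.0 0; 0 0 2.05 0; 0 0 2.05 0",
)

```text
time_s: 10.8
tcp_pos: [0.5459, -0.019, 0.1002]
eef_rot: [-180.0, 0.0, -167.0]
contact_force: [-5.6, 4.1, 13.4]
gripper_width: 0.0003
```

Emit:
drive_tool(
  plan="0 0 0.1 0; 0 0 0.15 0; 0 0 0.15 0",
)

```text
time_s: 11.18
tcp_pos: [0.546, -0.019, 0.1]
eef_rot: [-180.0, 0.1, -167.0]
contact_force: [-11.1, 6.6, 26.2]
gripper_width: 0.0001
```

Emit:
drive_tool(
  plan="0 0 -0.5 0; 0 0 -1.2 0; 0 0 -3 0; 0 0 -6 0; 0 0 -9 0; 0 0 -11 0; 0 0 -11 0; 0 0 -11 0",
)

```text
time_s: 12.18
tcp_pos: [0.5453, -0.0194, 0.2067]
eef_rot: [180.0, -0.1, -167.0]
contact_force: [0.8, 0.4, -0.8]
gripper_width: 0.0007
```

Run:
```python
from m import *
w=r.capture("wrist");c=r.capture("side")
cv2.imwrite("pics/k.png",np.vstack([w["frame"][0:284,:],cv2.resize(c["frame"][130:240,160:330],(512,331),interpolation=2)])[:,:,::-1][:600])
print(r.get_state()["contact_force"])
```

```text
[ 0.58495456 -0.09325378  0.45451515]
```

View pics/k.png

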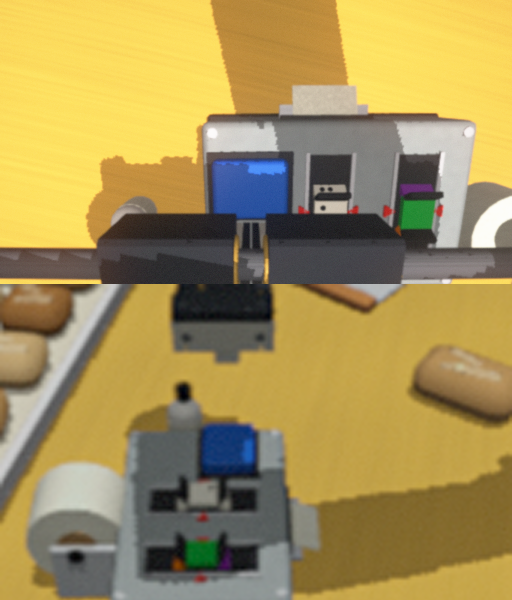

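The key is back up, green stays between the pointers and the batch wheel looks unchanged. The force went from 13 to 26 N with only 0.2 mm more movement, so the key was on its stop. I hand in.

```bash
python3 -c "
from plant import r
print(r.close_job(), r.get_state()['time_s'])"
```

```text
the job is handed in; nothing more can be done
the job is handed in; nothing more can be done
```

The label coder is set to green and the print key has been pressed once. The job was handed in at about 12 s of the 54 s allowed; it reports no verdict.

- **Day wheel:** it started on yellow. Three fingertip strokes towards the label outlet took it through red and purple to green, and I checked the colour after each one. In the last pictures green sits centred between the red pointers with no finger on it.
- **Print key:** I pressed until the tips stood at about 92 mm, which is 8 mm down. The force then rose from 13 to 26 N over 0.2 mm more, so the key was on its stop. The joint's travel could not be read directly. The pictures show the key up again and the force on the tool back to about zero.
- **Batch wheel:** it looked unmoved in the last side picture. The one-dot face was last seen clearly before the press. The low-angle wrist picture afterwards also shows part of the two-dot face, which I take to be perspective.
- **Loose things:** the label roll, ink bottle and the nearest loaf looked unmoved, judged by eye. The cup, scraper and other loaf were out of the later pictures, but the arm stayed away from them.

The only disagreement was about 3 mm between two measurements of the key's position, which did not matter on a 48 x 60 mm key.

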